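Set the stock tags of the luthier's parts bins

ROBOT

A 6-joint arm with a two-finger parallel gripper is mounted at the origin on the work surface. World frame = base frame: x ahead of the robot, y to its left, z up, the work surface at z = 0. Lengths are in m, angles in rad, forces in N, time in s.
With the tool pointing down it reaches from about 0.35 to 0.85 m from the base axis. Payload 8.1 kg.
Tool frame: the origin (TCP) lies on the centre line of the jaws, within the pads' length; the fingertips stand robot.tip_reach ahead of it and the grasp point (between the pads) lies 5 mm behind it (robot.tip_reach is the distance from the TCP to the fingertips, in m); z points along the fingers, y is the direction in which the jaws open and shut (so a half turn about z gives the same grasp; the last joint's range is limited). The gripper opens to 93 mm and grips with 3 to 60 N. Pads are 15 mm wide; open, the fingers measure 128 mm over their backs; the gripper's body (75 mm by 188 mm) begins 65 mm behind the grasp point.
Start: joints at [-1.326, 0.13, 1.488, -0, 1.523, -0.085], TCP at [0.194, -0.568, 0.233] pointing down, gripper open.
Joint ranges: [-2.96, 2.96], [-0.89, 2.26], [0.02, 2.5], [-1.34, 4.48], [0, 2.73], [-2.66, 2.66]. Speed limits (rad/s): [2.39, 2.39, 2.79, 3.14, 3.14, 3.14].

INTERFACE

Orientations are given as a rotation vector (axis times angle).
In Python, from plant import sensors, read_camera, robot gives the robot as it stands.
- The arm moves only by the tool play_rows, never from a script. Its argument "series" is a list that holds one entry, the list of rows, each a list of 5 numbers: the closure, from -1 (fully open) to 1 (shut), then the shift along the world's x, y, z in m, then the turn about the world's z in rad. A call has 1 to 8 rows; each row is the pose to reach, as a shift and turn from the pose commanded when the call began; what a row does not reach only later rows make up. A row lasts 1/10 s, in which the tool goes at most 50 mm and 8.59 degrees, less where a joint would pass 70% of its speed; a pose out of reach is approached as far as the arm can. A call with a gripper value outside its range is refused whole. The fingers move at their own pace and stop on an object; "force" is the grip in N (left out, the last holds). Time passes only in rows, so rows that repeat a pose let the fingers close. It gives the time, the measured TCP pose, the force and the opening at its end, in the units of the state.
- sensors.read_state(): the state, without advancing time (a new reading comes with each control period).
- read_camera(name): name is "side" or "top"; returns a dict with "color" (384x512x3 uint8, red, green, blue), "range_z" (384x512 float32, m along the optical axis (not along the pixel's ray), 0 where there is no reading), "intrinsics" (3x3 intrinsics, pixels), "rvec" (rotation vector, rad) and "tvec" (3), from world to camera coordinates, as OpenCV has them. Camera axes: x right, y down, z forward; pixel columns grow to the right and rows downward; lengths in m; the calibration is good to about 2 mm. A picture is of the moment at which its call begins.
- robot.close_job(): hands the job in, once; it reports no verdict.
The state is a dict: "t": time; "q": joint angles; "dq": joint speeds; "joint_torque": joint torques, N m; "tool_pos": TCP position; "orientation": TCP orientation; "force": force on the tool from outside, world axes, zero at the start; "wrist_torque": the same for the moment, N m; "opening": finger opening in m.
Only numpy, scipy, OpenCV 4.12 (cv2) and the standard library are available. Lean on these libraries where they do the work, as an engineer would, in place of code of your own. Each camera call takes 0.05 s, during which the arm holds its last target.

TASK

Each parts bin has a hinged wooden stock tag in front of it on the board. With a fingertip, gently push the tags over so that only the two full bins show the face with the round disc and the other two bins (bare, or with one last piece) show the face with the straight bar, every tag lying right over against its stop. Do not move or lift the bins, nor the bottle, tin and spool clamp nearby.

Things in the scene. Friction and masses are not known exactly. Their poses are not given: they have to be found in the camera images.
- bin_pegs: Plywood parts bin FULL of dark turned tuning pegs, heaped just over the rim. Open box 110 x 95 mm, rim 60 mm high (contents to about 70 mm), loose on the bench, 0.7 kg. Origin: centre of its underside.
- bin_bridges: Same bin, FULL of pale flat bridge blanks, heaped just over the rim (to about 70 mm). Origin as above.
- bin_empty: Same bin, bare inside: not full. Origin as above.
- bin_last: Same bin with one last bridge blank lying on its floor: not full. Origin as above.
- tag_a_hinge (a point): Middle of the hinge line of one of four equal tags in a row, 120 mm apart, on a 12 mm thick plywood board fixed to the bench; 40 mm above the bench. x axis: level, from the board towards the bin that this tag belongs to; y axis: along the hinge and the row; z up. The tag is a pale wooden leaf 50 mm wide (y) and 5 mm thick, its free edge 64 mm from the hinge line; the steel hinge cheeks beside it end 4 mm above the hinge line.
- leaf_a (a joint): Lean of tag_a's leaf (rad): 0 upright; +0.9 on its rigid stop towards the bins, showing the dark round disc (full); -0.9 on its stop away from the bins, showing the dark straight bar (reorder). At a stop its free edge is 80 mm above the bench, 50 mm out from the hinge. 30 g, waxed, slippery. Pushed 0.45 past upright it drops to its stop by itself; nearer upright it may stay (one starts so).
- tag_a_place (a point): Point on the bench 175 mm behind the hinge of tag_a: the bin standing within 25 mm of it is the one this tag speaks for (the bin's front face is about 120 mm behind the hinge).
- tag_b_hinge (a point): Middle of the hinge line of one of four equal tags in a row, 120 mm apart, on a 12 mm thick plywood board fixed to the bench; 40 mm above the bench. x axis: level, from the board towards the bin that this tag belongs to; y axis: along the hinge and the row; z up. The tag is a pale wooden leaf 50 mm wide (y) and 5 mm thick, its free edge 64 mm from the hinge line; the steel hinge cheeks beside it end 4 mm above the hinge line.
- leaf_b (a joint): Lean of tag_b's leaf (rad): 0 upright; +0.9 on its rigid stop towards the bins, showing the dark round disc (full); -0.9 on its stop away from the bins, showing the dark straight bar (reorder). At a stop its free edge is 80 mm above the bench, 50 mm out from the hinge. 30 g, waxed, slippery. Pushed 0.45 past upright it drops to its stop by itself; nearer upright it may stay (one starts so).
- tag_b_place (a point): Point on the bench 175 mm behind the hinge of tag_b: the bin standing within 25 mm of it is the one this tag speaks for (the bin's front face is about 120 mm behind the hinge).
- tag_c_hinge (a point): Middle of the hinge line of one of four equal tags in a row, 120 mm apart, on a 12 mm thick plywood board fixed to the bench; 40 mm above the bench. x axis: level, from the board towards the bin that this tag belongs to; y axis: along the hinge and the row; z up. The tag is a pale wooden leaf 50 mm wide (y) and 5 mm thick, its free edge 64 mm from the hinge line; the steel hinge cheeks beside it end 4 mm above the hinge line.
- leaf_c (a joint): Lean of tag_c's leaf (rad): 0 upright; +0.9 on its rigid stop towards the bins, showing the dark round disc (full); -0.9 on its stop away from the bins, showing the dark straight bar (reorder). At a stop its free edge is 80 mm above the bench, 50 mm out from the hinge. 30 g, waxed, slippery. Pushed 0.45 past upright it drops to its stop by itself; nearer upright it may stay (one starts so).
- tag_c_place (a point): Point on the bench 175 mm behind the hinge of tag_c: the bin standing within 25 mm of it is the one this tag speaks for (the bin's front face is about 120 mm behind the hinge).
- tag_d_hinge (a point): Middle of the hinge line of one of four equal tags in a row, 120 mm apart, on a 12 mm thick plywood board fixed to the bench; 40 mm above the bench. x axis: level, from the board towards the bin that this tag belongs to; y axis: along the hinge and the row; z up. The tag is a pale wooden leaf 50 mm wide (y) and 5 mm thick, its free edge 64 mm from the hinge line; the steel hinge cheeks beside it end 4 mm above the hinge line.
- leaf_d (a joint): Lean of tag_d's leaf (rad): 0 upright; +0.9 on its rigid stop towards the bins, showing the dark round disc (full); -0.9 on its stop away from the bins, showing the dark straight bar (reorder). At a stop its free edge is 80 mm above the bench, 50 mm out from the hinge. 30 g, waxed, slippery. Pushed 0.45 past upright it drops to its stop by itself; nearer upright it may stay (one starts so).
- tag_d_place (a point): Point on the bench 175 mm behind the hinge of tag_d: the bin standing within 25 mm of it is the one this tag speaks for (the bin's front face is about 120 mm behind the hinge).
- glue_mid (a point): Centre of a loose bystander: small amber glue bottle, 44 mm across, 85 mm tall, beside the bins. Leave it alone.
- tin_mid (a point): Centre of a loose bystander: flat round metal rosin tin, 56 mm across, 30 mm tall, at one end of the board. Leave it alone.
- spool_mid (a point): Centre of a loose bystander: wooden spool clamp, two 44 mm discs on a thin stem, 70 mm tall, beside the bins. Leave it alone.
Mind the look-alikes: they are no part of the job. What is shaped like the bin_bridges but blue or green is not meant.

How it is judged:
At the end, for the whole second after the job is handed in: The tags of the two full bins lean towards the bins (disc face up, joint above 0.8 rad), the tags of the other two lean away (bar face up, joint below -0.8 rad), all at rest (((horizontal distance between bin_pegs and tag_a_place below 0.05 m and value of joint leaf_a above 0.8 rad) or (horizontal distance between bin_pegs and tag_b_place below 0.05 m and value of joint leaf_b above 0.8 rad) or (horizontal distance between bin_pegs and tag_c_place below 0.05 m and value of joint leaf_c above 0.8 rad) or (horizontal distance between bin_pegs and tag_d_place below 0.05 m and value of joint leaf_d above 0.8 rad)) and ((horizontal distance between bin_bridges and tag_a_place below 0.05 m and value of joint leaf_a above 0.8 rad) or (horizontal distance between bin_bridges and tag_b_place below 0.05 m and value of joint leaf_b above 0.8 rad) or (horizontal distance between bin_bridges and tag_c_place below 0.05 m and value of joint leaf_c above 0.8 rad) or (horizontal distance between bin_bridges and tag_d_place below 0.05 m and value of joint leaf_d above 0.8 rad)) and ((horizontal distance between bin_empty and tag_a_place below 0.05 m and value of joint leaf_a below -0.8 rad) or (horizontal distance between bin_empty and tag_b_place below 0.05 m and value of joint leaf_b below -0.8 rad) or (horizontal distance between bin_empty and tag_c_place below 0.05 m and value of joint leaf_c below -0.8 rad) or (horizontal distance between bin_empty and tag_d_place below 0.05 m and value of joint leaf_d below -0.8 rad)) and ((horizontal distance between bin_last and tag_a_place below 0.05 m and value of joint leaf_a below -0.8 rad) or (horizontal distance between bin_last and tag_b_place below 0.05 m and value of joint leaf_b below -0.8 rad) or (horizontal distance between bin_last and tag_c_place below 0.05 m and value of joint leaf_c below -0.8 rad) or (horizontal distance between bin_last and tag_d_place below 0.05 m and value of joint leaf_d below -0.8 rad)) and velocity of joint leaf_a between -0.1 and 0.1 rad/s and velocity of joint leaf_b between -0.1 and 0.1 rad/s and velocity of joint leaf_c between -0.1 and 0.1 rad/s and velocity of joint leaf_d between -0.1 and 0.1 rad/s); the robot touches nothing.
It fails at once if a bin is shoved more than 20 mm from its place, or lifted (distance of any of bin_pegs, bin_bridges, bin_empty, bin_last from where it was at the start of the episode above 0.02 m or height (world z) of any of bin_pegs, bin_bridges, bin_empty, bin_last above 0.008 m).
It fails at once if a bystander is moved more than 20 mm or lifted (distance of any of glue_mid, tin_mid, spool_mid from where it was at the start of the episode above 0.02 m or height (world z) of glue_mid above 0.0505 m or height (world z) of tin_mid above 0.023 m or height (world z) of spool_mid above 0.043 m).
It fails at once if a tag or its hinge is pushed with more than 25 N (contact force between any of tag_a, tag_b, tag_c, tag_d and the arm above 25 N or contact force between any of tag_a, tag_b, tag_c, tag_d and the fingers above 25 N).
It also fails if it takes over 58 s, if anything falls off the work surface, if the arm or the gripper's body presses on something with over 40 N, if the wrist force passes 120 N, or if a joint passes its speed limit or range.

## Working session

There is one attempt and no reset: what is moved stays moved. The work goes in short steps, Python scripts to look and compute and a tool call to move; the robot and the scene stay as the last step left them, time stands still between calls to the robot, and variables do not carry over. Pictures are saved under pics/ and viewed, and the job is handed in when it is done.

Besides the shell and the picture viewer there is one more tool, called after "Call:" as a command line: name --argument value ..., lists and objects as JSON in quotes. play_rows: Moves the arm, as the interface text tells. Its arguments: {"type":"object","properties":{"series":{"type":"array","items":{"type":"array","items":{"type":"array","items":{"type":"number"}}}},"force":{"type":"number"}},"required":["series"]}

```bash
mkdir -p pics; cat > h.py <<'E'
import numpy as np,cv2
from plant import sensors, read_camera, robot
def grab(n):
    c=read_camera(n); np.savez('%s.npz'%n,**c); return c
def world(c,u,v,z=None):
    K=c['intrinsics'];R=cv2.Rodrigues(np.array(c['rvec'],float))[0];t=np.array(c['tvec'],float).ravel()
    d=np.linalg.inv(K)@np.array([u,v,1.])
    if z is None:
        return R.T@(d*c['range_z'][int(v),int(u)]-t)
    C=-R.T@t; w=R.T@d
    return C+w*(z-C[2])/w[2]
E
python3 - <<'E'
from h import *
for n in('top','side'):
    c=grab(n); cv2.imwrite('pics/%s0.png'%n,cv2.resize(c['color'][:,:,::-1],(800,600),interpolation=cv2.INTER_CUBIC))
    R=cv2.Rodrigues(c['rvec'])[0];print(n,-R.T@c['tvec'],R[2],c['intrinsics'][0])
print(sensors.read_state(),robot.tip_reach)
E
```

```text
top [0.47035123 0.03890518 0.95778862] [ 0.11757794 -0.01432987 -0.99296026] [387.9805375    0.         251.30321102]
side [0.040655   0.80287027 0.93070395] [ 0.40956441 -0.60026426 -0.68697876] [478.10566117   0.         252.68603917]
{'t': 0.1, 'q': array([-1.32638781e+00,  1.31106225e-01,  1.48915523e+00, -1.87210572e-07,
        1.52301155e+00, -8.53701555e-02]), 'dq': array([ 1.78941137e-04, -1.90793174e-03, -5.57134888e-04,  9.93856487e-04,
        3.26413350e-05, -4.11965628e-04]), 'joint_torque': array([ 9.64734245e-04, -5.61344647e+01, -4.93093407e+01,  7.69859855e-02,
        2.91355076e-02, -6.44617467e-05]), 'tool_pos': array([ 0.19421911, -0.56717792,  0.23168836]), 'orientation': array([-3.09732943e+00, -5.15396047e-01,  2.09848983e-04]), 'force': array([0.34335688, 0.41604207, 0.22738595]), 'wrist_torque': array([ 0.0221802 , -0.01588527,  0.00128025]), 'opening': 0.09297157089895668} 0.014
```

View pics/top0.png

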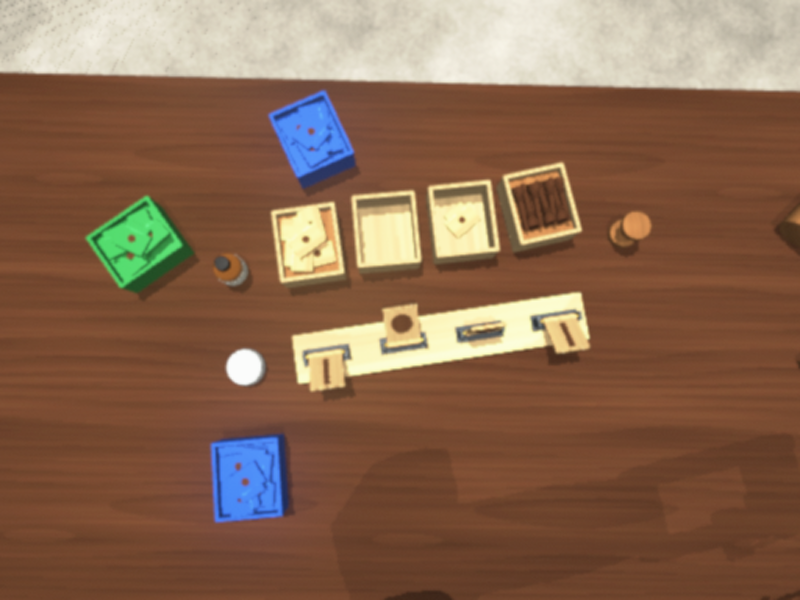

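View pics/side0.png

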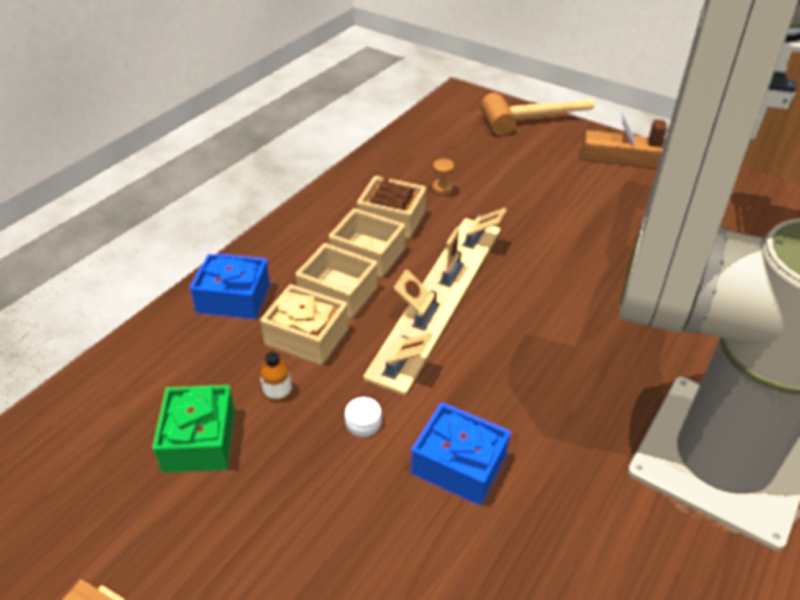

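The top view shows the bins from left (+y) to right: bridges, bare, one-last and pegs. Their tags show bar, disc, upright and bar, and they need to be disc, bar, bar and disc. Next I'll measure the hinges on an enlarged crop.

```bash
python3 - <<'E'
from h import *
c=dict(np.load('top.npz'))
im=c['color'][180:255,180:385,::-1]
cv2.imwrite('pics/crop1.png',cv2.resize(im,(800,293),interpolation=cv2.INTER_CUBIC))
E
```

```text
(no output)
```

View pics/crop1.png

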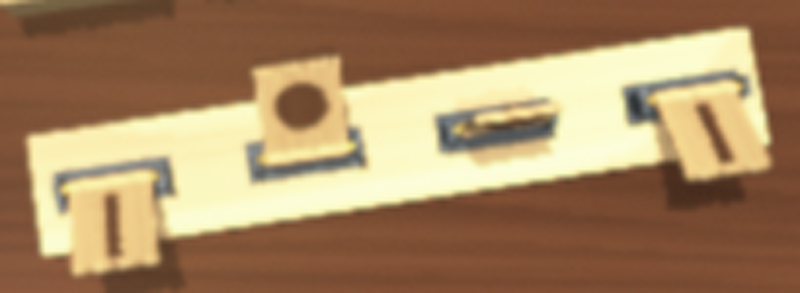

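```bash
python3 - <<'E'
from h import *
c=dict(np.load('top.npz'))
f=lambda p,z=None:world(c,180+p[0]/3.902-.5+.128,180+p[1]/3.902-.5+.128,z)
B=[f(p,.012) for p in[(27,135),(748,28),(768,142),(42,257)]]
print(np.round(B,3)); cen=np.mean(B,0);print('cen',cen)
H=[f(p,.035) for p in[(114,182),(307,157),(498,127),(688,95)]];print(np.round(H,3))
d=H[3]-H[0];print(np.linalg.norm(d)/3,np.arctan2(d[1],d[0]), np.linalg.norm(H[1]-H[0]),np.linalg.norm(H[2]-H[1]),np.linalg.norm(H[3]-H[2]))
# leaf free edges
print('free edges',[np.round(f(p,.08),3) for p in[(116,270),(296,65),(720,172)]])
# heights & bins
for p in [(308,245),(387,232),(463,222),(541,207)]: print(np.round(world(c,p[0]*.64,p[1]*.64,.06),3))
for p in[(230,270),(245,367),(630,228)]:print(np.round(world(c,p[0]*.64,p[1]*.64),3))
s=sensors.read_state();R=cv2.Rodrigues(s['orientation'])[0];print(R)
E
```

```text
[[ 0.526  0.182  0.012]
 [ 0.602 -0.271  0.012]
 [ 0.53  -0.282  0.012]
 [ 0.45   0.17   0.012]]
cen [ 0.52678977 -0.05046085  0.012     ]
[[ 0.497  0.125  0.035]
 [ 0.514  0.008  0.035]
 [ 0.534 -0.109  0.035]
 [ 0.556 -0.226  0.035]]
0.11848355578731856 -1.4030564785247357 0.11812107660468783 0.11834903759949293 0.11902556477479166
free edges [array([0.445, 0.118, 0.08 ]), array([0.565, 0.017, 0.08 ]), array([ 0.507, -0.231,  0.08 ])]
[0.658 0.155 0.06 ]
[0.681 0.036 0.06 ]
[ 0.698 -0.079  0.06 ]
[ 0.724 -0.198  0.06 ]
[0.617 0.269 0.062]
[0.474 0.248 0.029]
[ 0.692 -0.33   0.07 ]
[[ 9.46114066e-01  3.23833305e-01 -4.06795166e-04]
 [ 3.23833529e-01 -9.46112672e-01  1.63035975e-03]
 [ 1.43090725e-04 -1.67424020e-03 -9.99998588e-01]]
```

Call:
play_rows --series '[[[1, 0.02, 0.024, 0, -0.02], [1, 0.05, 0.059, 0, -0.05], [1, 0.085, 0.1, 0, -0.08], [1, 0.12, 0.14, 0, -0.11], [1, 0.155, 0.182, 0, -0.14], [1, 0.19, 0.223, 0, -0.16], [1, 0.225, 0.264, 0, -0.16], [1, 0.25, 0.293, 0, -0.16]]]' --force 10

```text
t: 0.9
tool_pos: [0.44, -0.2787, 0.2324]
orientation: [-3.13, -0.266, 0.0]
force: [1.0, -0.4, 0.7]
opening: 0.0333
```

Call:
play_rows --series '[[[1, 0.015, 0.018, 0, 0], [1, 0.027, 0.032, 0, 0], [1, 0.027, 0.032, 0, 0], [1, 0.027, 0.032, 0, 0]]]'

```text
t: 1.3
tool_pos: [0.466, -0.2485, 0.2322]
orientation: [-3.13, -0.268, 0.001]
force: [1.5, -0.6, 0.2]
opening: 0.0023
```

Call:
play_rows --series '[[[1, 0, 0, -0.03, 0], [1, 0, 0, -0.06, 0], [1, 0, 0, -0.09, 0], [1, 0, 0, -0.12, 0], [1, 0, 0, -0.14, 0], [1, 0, 0, -0.15, 0], [1, 0, 0, -0.15, 0], [1, 0, 0, -0.15, 0]]]'

```text
t: 2.1
tool_pos: [0.4665, -0.2495, 0.0836]
orientation: [3.13, 0.265, 0.001]
force: [-0.4, -0.3, 0.4]
opening: 0.0005
```

```bash
python3 - <<'E'
from h import *
for n in('top','side'):
    c=grab(n); cv2.imwrite('pics/%s1.png'%n,cv2.resize(c['color'][80:300,150:420,::-1],(800,652)[:1]+(600,),interpolation=cv2.INTER_CUBIC))
s=sensors.read_state();print(s['tool_pos'],s['orientation'],s['force'])
E
```

```text
[ 0.46707685 -0.24950587  0.08428315] [3.12870192e+00 2.65728365e-01 3.11596422e-03] [-0.22021769 -0.25332991 -0.57946004]
```

View pics/side1.png

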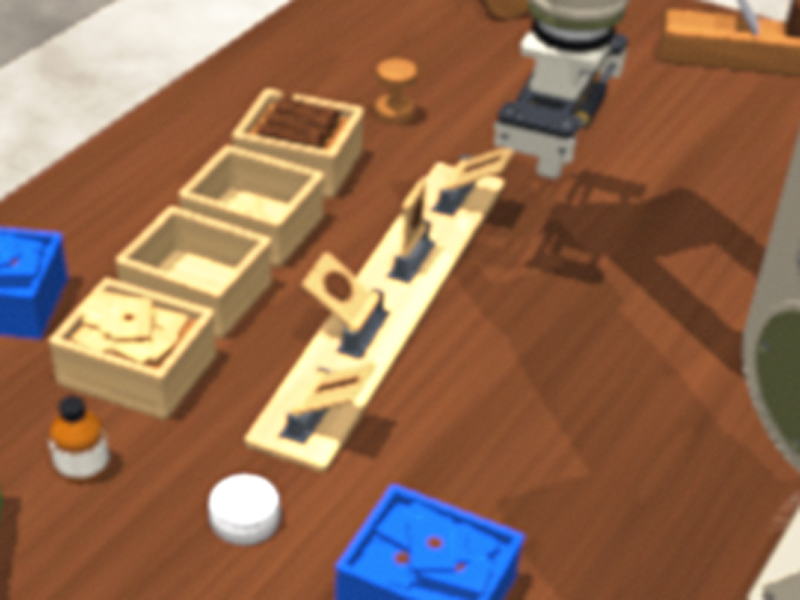

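View pics/top1.png

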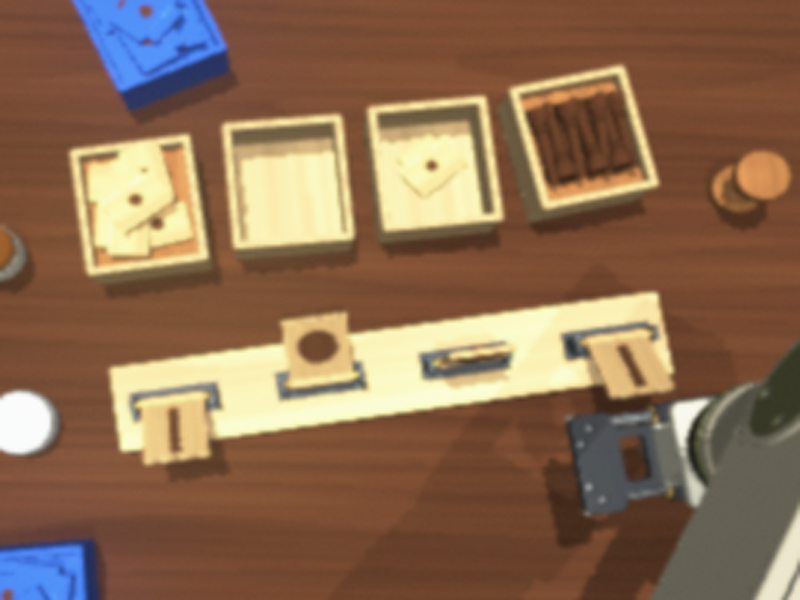

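Call:
play_rows --series '[[[1, 0.008, 0.004, 0, 0], [1, 0.016, 0.007, 0, 0], [1, 0.024, 0.009, 0, 0], [1, 0.032, 0.011, 0, 0], [1, 0.04, 0.012, 0, 0], [1, 0.048, 0.013, 0, 0], [1, 0.056, 0.014, 0, 0], [1, 0.064, 0.016, 0, 0]]]'

```text
t: 3.0
tool_pos: [0.5309, -0.2326, 0.0825]
orientation: [-3.13, -0.266, 0.0]
force: [-0.1, -0.5, 0.3]
opening: 0.0007
```

Call:
play_rows --series '[[[1, 0.008, 0.001, 0, 0], [1, 0.016, 0.002, 0, 0], [1, 0.024, 0.004, 0, 0], [1, 0.032, 0.005, 0, 0], [1, 0.04, 0.006, 0, 0], [1, 0.04, 0.006, 0, 0], [1, 0.04, 0.006, 0, 0]]]'

```text
t: 3.7
tool_pos: [0.5703, -0.2266, 0.0825]
orientation: [-3.13, -0.267, 0.0]
force: [0.3, 0.5, 0.6]
opening: 0.0003
```

```bash
python3 - <<'E'
from h import *
for n in('top','side'):
    c=grab(n); cv2.imwrite('pics/%s2.png'%n,cv2.resize(c['color'][80:300,150:420,::-1],(736,600),interpolation=cv2.INTER_CUBIC))
s=sensors.read_state();print(s['tool_pos'],s['orientation'],s['force'])
E
```

```text
[ 0.56992573 -0.22662166  0.0824967 ] [-3.13013065e+00 -2.66285861e-01  6.30064680e-04] [ 0.63613299 -0.6612747  -0.24830683]
```

View pics/side2.png

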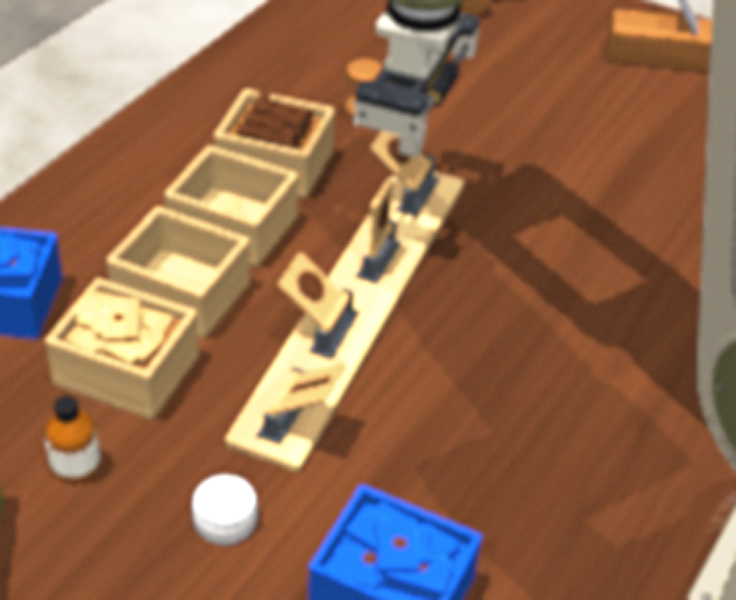

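Call:
play_rows --series '[[[1, -0.01, 0, 0.02, 0], [1, -0.01, 0, 0.06, 0], [1, -0.01, 0, 0.09, 0], [1, 0.0, 0.035, 0.1, 0], [1, 0.01, 0.07, 0.1, 0], [1, 0.018, 0.1, 0.1, 0], [1, 0.024, 0.127, 0.1, 0], [1, 0.024, 0.127, 0.1, 0]]]'

```text
t: 4.6
tool_pos: [0.5945, -0.0965, 0.1827]
orientation: [-3.129, -0.271, -0.0]
force: [-0.0, -0.0, 0.7]
opening: 0.0006
```

Call:
play_rows --series '[[[1, 0, 0, -0.03, 0], [1, 0, 0, -0.06, 0], [1, 0, 0, -0.09, 0], [1, 0, 0, -0.1, 0], [1, 0, 0, -0.1, 0], [1, 0, 0, -0.1, 0]]]'

```text
t: 5.2
tool_pos: [0.5949, -0.1002, 0.084]
orientation: [3.13, 0.266, 0.002]
force: [0.3, 1.0, 0.2]
opening: 0.0005
```

```bash
python3 - <<'E'
from h import *
for n in('side',):
    c=grab(n); cv2.imwrite('pics/%s3.png'%n,cv2.resize(c['color'][80:300,150:420,::-1],(736,600),interpolation=cv2.INTER_CUBIC))
s=sensors.read_state();print(s['tool_pos'],s['orientation'],s['force'])
E
```

```text
[ 0.59546562 -0.10025123  0.08473333] [3.12932093 0.26581509 0.0042129 ] [-0.40524151  0.74993099  0.3886759 ]
```

View pics/side3.png

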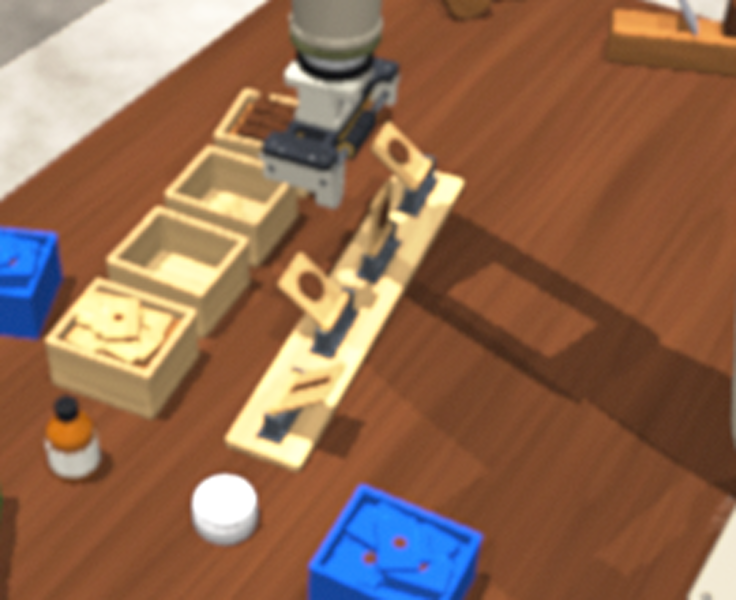

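The T4 disc is showing at (400,150). The finger is behind T3, between the tag and its bin, and clear of both. I'll push it towards the robot.

Call:
play_rows --series '[[[1, -0.01, -0.002, 0, 0], [1, -0.02, -0.004, 0, 0], [1, -0.03, -0.005, 0, 0], [1, -0.038, -0.006, 0, 0], [1, -0.046, -0.008, 0, 0], [1, -0.054, -0.009, 0, 0], [1, -0.062, -0.01, 0, 0], [1, -0.068, -0.011, 0, 0]]]'

```text
t: 6.05
tool_pos: [0.5255, -0.1107, 0.0826]
orientation: [-3.13, -0.266, 0.0]
force: [0.6, -0.0, -0.1]
opening: 0.0004
```

Call:
play_rows --series '[[[1, -0.006, -0.001, 0, 0], [1, -0.008, -0.001, 0, 0], [1, -0.008, -0.001, 0, 0], [1, -0.008, -0.001, 0, 0], [1, 0.002, 0, 0.02, 0], [1, 0.002, 0, 0.06, 0], [1, 0.002, 0, 0.1, 0], [1, 0.002, 0, 0.1, 0]]]'

```text
t: 6.85
tool_pos: [0.5322, -0.1116, 0.1897]
orientation: [3.126, 0.266, 0.016]
force: [0.2, -0.3, 1.4]
opening: 0.0009
```

```bash
python3 - <<'E'
from h import *
for n in('side',):
    c=grab(n); cv2.imwrite('pics/%s4.png'%n,cv2.resize(c['color'][80:300,150:420,::-1],(736,600),interpolation=cv2.INTER_CUBIC))
s=sensors.read_state();print(s['tool_pos'],s['orientation'],s['force'])
E
```

```text
[ 0.53086159 -0.11123611  0.186535  ] [3.12758299 0.26663391 0.01042836] [ 0.01575423 -0.01818597 -0.41142315]
```

View pics/side4.png

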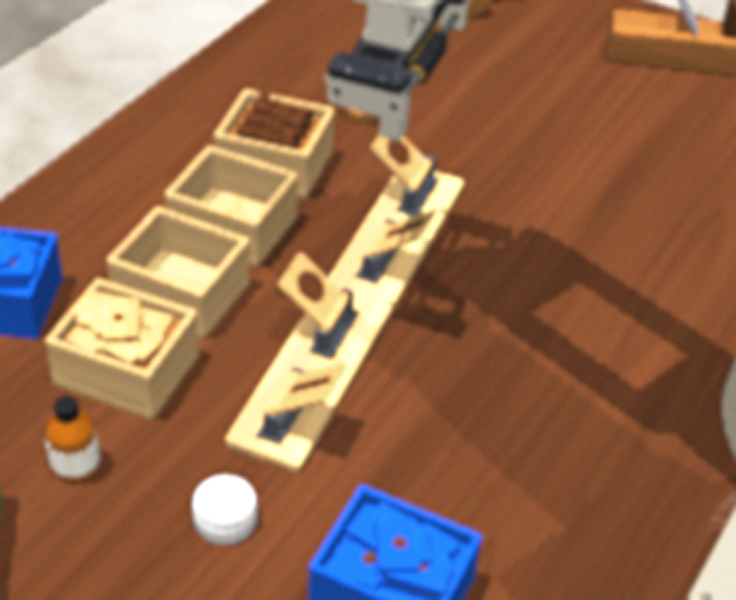

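T3 now lies with its bar up at (400,232). T2 is next, again from the bin side.

Call:
play_rows --series '[[[1, 0.015, 0.03, 0, 0], [1, 0.03, 0.06, 0, 0], [1, 0.045, 0.09, 0, 0], [1, 0.06, 0.12, 0, 0], [1, 0.069, 0.135, 0, 0], [1, 0.069, 0.135, 0, 0], [1, 0.069, 0.135, -0.02, 0], [1, 0.069, 0.135, -0.04, 0]]]'

```text
t: 7.7
tool_pos: [0.5973, 0.0233, 0.1422]
orientation: [3.13, 0.266, 0.001]
force: [0.4, -1.2, 0.1]
opening: 0.0003
```

Call:
play_rows --series '[[[1, 0, 0, -0.03, 0], [1, 0, 0, -0.05, 0], [1, 0, 0, -0.06, 0], [1, 0, 0, -0.06, 0], [1, 0, 0, -0.06, 0]]]'

```text
t: 8.2
tool_pos: [0.5976, 0.0238, 0.0834]
orientation: [3.13, 0.266, 0.001]
force: [0.9, 0.5, 0.3]
opening: 0.0004
```

```bash
python3 - <<'E'
from h import *
for n in('side',):
    c=grab(n); cv2.imwrite('pics/%s5.png'%n,cv2.resize(c['color'][80:300,150:420,::-1],(736,600),interpolation=cv2.INTER_CUBIC))
s=sensors.read_state();print(s['tool_pos'],s['orientation'],s['force'])
E
```

```text
[0.59809828 0.02394069 0.08405026] [3.12997115e+00 2.65837448e-01 2.96769120e-03] [-0.083059   -0.28631331  0.80733803]
```

View pics/side5.png

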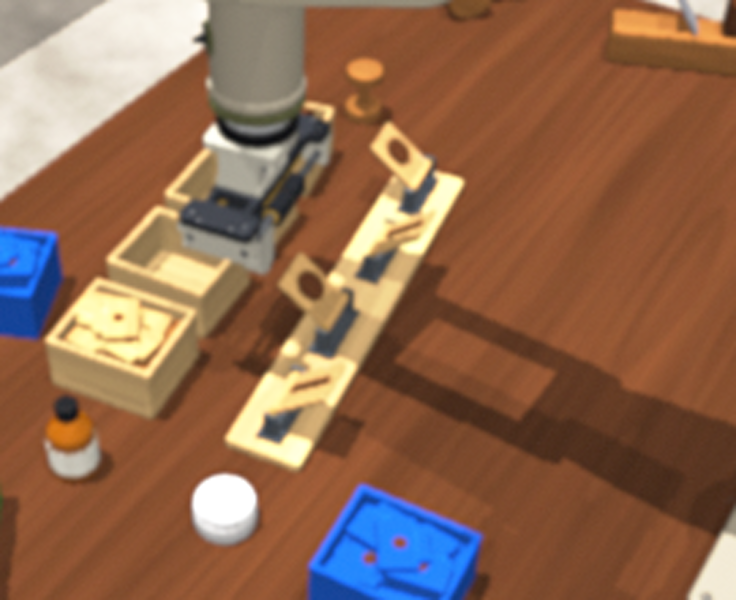

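The finger is behind T2's free edge, at about (285,270), and clear of it. I'll push.

Call:
play_rows --series '[[[1, -0.008, -0.001, 0, 0], [1, -0.016, -0.003, 0, 0], [1, -0.024, -0.004, 0, 0], [1, -0.032, -0.005, 0, 0], [1, -0.04, -0.007, 0, 0], [1, -0.048, -0.008, 0, 0], [1, -0.056, -0.009, 0, 0], [1, -0.064, -0.011, 0, 0]]]'

```text
t: 9.05
tool_pos: [0.5325, 0.0134, 0.0826]
orientation: [-3.13, -0.267, 0.0]
force: [0.1, -0.1, -0.6]
opening: 0.0002
```

Call:
play_rows --series '[[[1, -0.008, -0.001, 0, 0], [1, -0.016, -0.003, 0, 0], [1, -0.024, -0.004, 0, 0], [1, -0.032, -0.005, 0, 0], [1, -0.036, -0.006, 0, 0], [1, -0.036, -0.006, 0, 0], [1, -0.036, -0.006, 0, 0]]]'

```text
t: 9.75
tool_pos: [0.4974, 0.0074, 0.0828]
orientation: [3.13, 0.266, 0.001]
force: [-0.7, 0.1, 0.0]
opening: 0.0008
```

Call:
play_rows --series '[[[1, 0.01, 0.002, 0.02, 0], [1, 0.01, 0.002, 0.06, 0], [1, 0.01, 0.002, 0.1, 0], [1, 0.01, 0.002, 0.1, 0]]]'

```text
t: 10.15
tool_pos: [0.5113, 0.0092, 0.1895]
orientation: [3.128, 0.267, 0.017]
force: [2.2, 0.1, 1.3]
opening: 0.0003
```

```bash
python3 - <<'E'
from h import *
for n in('side',):
    c=grab(n); cv2.imwrite('pics/%s6.png'%n,cv2.resize(c['color'][80:300,150:420,::-1],(736,600),interpolation=cv2.INTER_CUBIC))
s=sensors.read_state();print(s['tool_pos'],s['orientation'],s['force'])
E
```

```text
[0.50998268 0.0092638  0.18641975] [3.12906546 0.2665151  0.01101344] [-0.24138147 -0.05516524 -0.02898513]
```

View pics/side6.png

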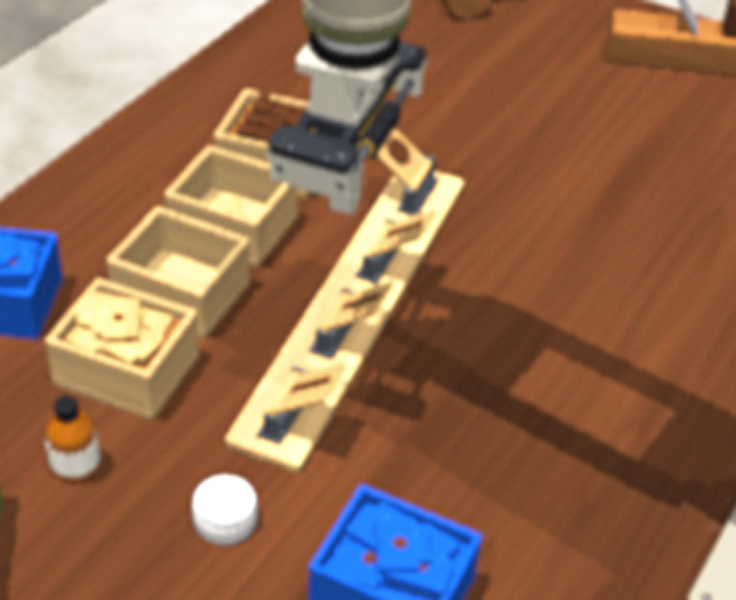

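T2 shows its bar at (350,300). T1 is next, from the robot side.

Call:
play_rows --series '[[[1, -0.025, 0.025, 0, 0], [1, -0.05, 0.05, 0, 0], [1, -0.075, 0.075, 0, 0], [1, -0.1, 0.102, 0, 0], [1, -0.1, 0.102, 0, 0], [1, -0.1, 0.102, 0, 0], [1, -0.1, 0.102, -0.02, 0], [1, -0.1, 0.102, -0.04, 0]]]'

```text
t: 11.0
tool_pos: [0.4084, 0.1108, 0.1422]
orientation: [3.13, 0.265, 0.002]
force: [0.3, -0.1, -0.7]
opening: 0.0006
```

Call:
play_rows --series '[[[1, 0, 0, -0.03, 0], [1, 0, 0, -0.05, 0], [1, 0, 0, -0.06, 0], [1, 0, 0, -0.06, 0], [1, 0, 0, -0.06, 0]]]'

```text
t: 11.5
tool_pos: [0.4079, 0.1111, 0.0832]
orientation: [3.13, 0.265, 0.001]
force: [-1.0, 0.1, 0.4]
opening: 0.0003
```

```bash
python3 - <<'E'
from h import *
for n in('side',):
    c=grab(n); cv2.imwrite('pics/%s7.png'%n,cv2.resize(c['color'][80:300,150:420,::-1],(736,600),interpolation=cv2.INTER_CUBIC))
s=sensors.read_state();print(s['tool_pos'],s['orientation'],s['force'])
E
```

```text
[0.40824961 0.11126343 0.08369833] [-3.13031019e+00 -2.65795494e-01 -2.31784119e-03] [-0.41644632 -0.54978191  0.70793727]
```

View pics/side7.png

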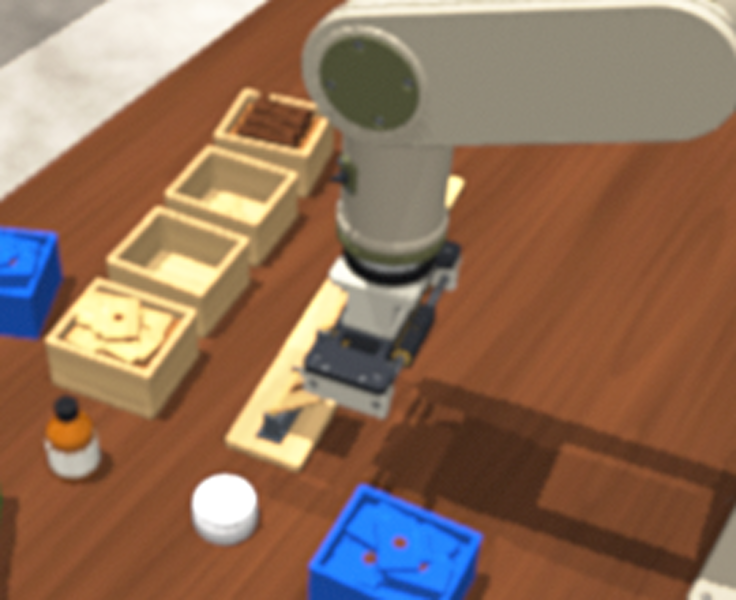

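Call:
play_rows --series '[[[1, 0.008, 0.001, 0, 0], [1, 0.016, 0.003, 0, 0], [1, 0.024, 0.004, 0, 0], [1, 0.032, 0.005, 0, 0], [1, 0.04, 0.007, 0, 0], [1, 0.048, 0.008, 0, 0], [1, 0.056, 0.009, 0, 0], [1, 0.064, 0.011, 0, 0]]]'

```text
t: 12.35
tool_pos: [0.4719, 0.1225, 0.0825]
orientation: [3.13, 0.266, -0.0]
force: [0.5, 0.3, 0.1]
opening: 0.0008
```

Call:
play_rows --series '[[[1, 0.008, 0.001, 0, 0], [1, 0.016, 0.003, 0, 0], [1, 0.024, 0.004, 0, 0], [1, 0.032, 0.005, 0, 0], [1, 0.04, 0.007, 0, 0], [1, 0.04, 0.007, 0, 0], [1, 0.04, 0.007, 0, 0]]]'

```text
t: 13.05
tool_pos: [0.5112, 0.1294, 0.0825]
orientation: [3.13, 0.266, -0.001]
force: [-0.7, 0.5, -0.6]
opening: -0.0
```

Call:
play_rows --series '[[[1, -0.01, -0.002, 0.02, 0], [1, -0.01, -0.002, 0.06, 0], [1, -0.01, -0.002, 0.1, 0], [1, -0.04, -0.04, 0.13, 0], [1, -0.06, -0.08, 0.15, 0], [1, -0.08, -0.12, 0.15, 0], [1, -0.1, -0.16, 0.15, 0], [1, -0.12, -0.2, 0.15, 0]]]'

```text
t: 13.85
tool_pos: [0.39, -0.0718, 0.2329]
orientation: [3.13, 0.267, 0.002]
force: [1.1, -0.2, 0.7]
opening: 0.0007
```

Call:
play_rows --series '[[[1, 0, -0.04, 0, 0], [1, -0.02, -0.08, 0, 0], [1, -0.04, -0.12, 0, 0], [1, -0.06, -0.16, 0, 0], [1, -0.08, -0.2, 0, 0], [1, -0.1, -0.24, 0, 0], [1, -0.1, -0.24, 0, 0], [1, -0.1, -0.24, 0, 0]]]'

```text
t: 14.65
tool_pos: [0.2904, -0.3109, 0.2324]
orientation: [-3.13, -0.262, 0.0]
force: [0.4, 0.8, -0.1]
opening: 0.0003
```

```bash
python3 - <<'E'
from h import *
for n in('side','top'):
    c=grab(n); cv2.imwrite('pics/%s8.png'%n,cv2.resize(c['color'][80:300,150:420,::-1],(736,600),interpolation=cv2.INTER_CUBIC))
s=sensors.read_state();print(s['t'],s['tool_pos'],s['dq'],s['force'])
E
```

```text
14.75 [ 0.29146997 -0.30980473  0.23250161] [ 0.02073652 -0.00283731  0.00050381 -0.00210555 -0.00100532 -0.00255477] [-0.4783459  -0.6989922   0.55132022]
```

View pics/side8.png

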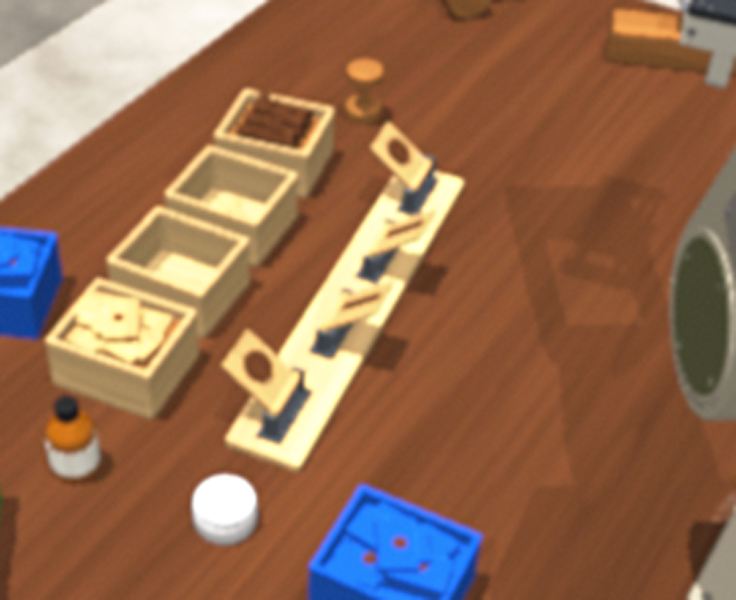

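View pics/top8.png

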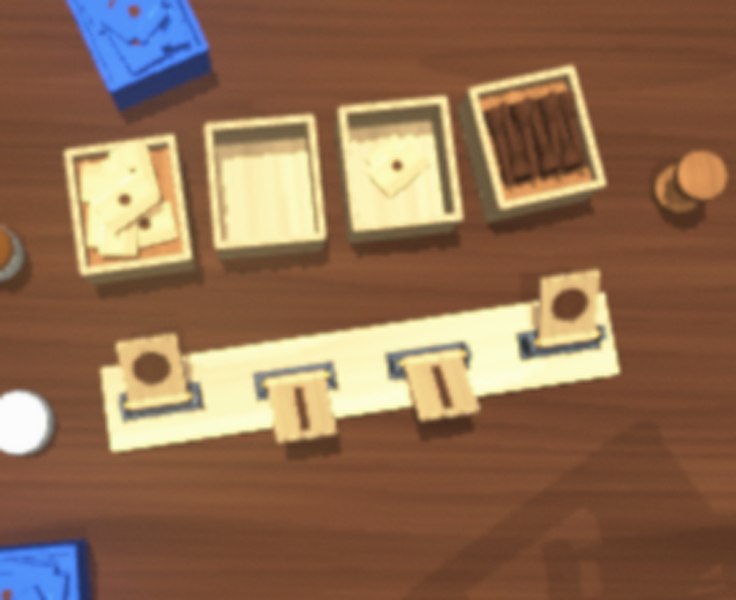

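Both views show disc, bar, bar, disc in front of bridges, bare, one-last and pegs. All four tags lie fully over, nothing else has moved, and the arm is clear, so I'm handing in.

```bash
python3 -c "
from plant import robot
print(robot.close_job())"
```

```text
the job is handed in; nothing more can be done
None
```

All four tags are set and the job is handed in. With the closed fingertips I pushed the pegs and bridges tags over to the disc face, and the bare and one-last tags over to the bar face.

The last top and side pictures, at t = 14.75 s, show disc, bar, bar, disc in front of bridges, bare, one-last and pegs. All four tags look to be lying against their stops; I judged that by eye and did not measure the lean angles.

The bins, bottle, tin and spool clamp look unmoved compared with the first pictures. The arm ended well clear of everything. Tool force stayed around 2 N in every reading, which I took after each move rather than continuously. No check failed or disagreed.

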